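# Load a light-sensitive reagent into the covered carousel

## Task

The brown glass bottle standing on the bench is to go into the covered reagent carousel. Wind the crank on top until the empty large bay stands squarely in the loading gap, then pass the bottle in under the roof edge, upright all the way, and leave it standing on the floor of that bay, with the bay still in the gap. Leave the white bottle and the glass beaker where they stand.

Things in the scene. Friction and masses are not known exactly. Their poses are not given: they have to be found in the camera images.
- carousel: Fixed housing: round white base 292 mm across, amber clear wall (outer radius 140 mm) closed all round but for the loading gap, flat amber clear roof (underside 200 mm, top 206 mm above the bench). Origin on the turning axis at bench level, z up; its -x axis points out through the middle of the gap. Five bays stand on the tray inside, 72 degrees apart, only the one in the gap can be reached.
- gap_mid (a point): Middle of the loading gap, 95 mm from the axis, 30 mm above the bench, fixed in the housing. Gap: 152 mm between its edge posts, base there 19 mm high. The roof is cut back to radius 105 mm over the gap, so it still overhangs this point by 10 mm: a tool pointing straight down strikes it, one leaning back 35 to 45 degrees out of the gap gets in below.
- rotor (a joint): Angle of the turning tray (with bays and crank), rad, positive anticlockwise from above, travel -1.0 to 7.3. At 0 and at 6.283 the empty large bay stands squarely in the gap; 0.25 rad off still counts. Stiff (0.15 N m), stays where left. Tray: radius 134 mm, top (bay floor) 30 mm above the bench. Two large bays (one holds a fixed brown bottle), three small (two hold fixed dropper bottles).
- crank_grip (a point): Crank grip above the roof: upright round metal pin, 18 mm diameter, from 220 mm (black hand wheel, radius 60 mm) to 266 mm above the bench, 46 mm from the axis. The point is on the pin's centre line, 246 mm above the bench. Turns with the tray; stands across the axis from the empty large bay.
- bay (a point): Floor centre of the empty large bay, 95 mm from the axis, 30 mm above the bench; turns with the tray. The bay is square, 56 mm inside (small bays: 38 mm), with side and back walls 22 mm high and 4 mm thick and a lip 6 mm high on the outer side.
- reagent_bottle: The bottle to load: round brown glass bottle with white screw cap, 48 mm diameter, 108 mm tall, 0.1 to 0.21 kg, loose, standing. The straight body goes up to about 65 mm, then narrows to the cap. Origin at the centre of its underside, z up its axis.
- white_bottle: White round plastic bottle with cap, 37 mm diameter, 90 mm tall, loose, standing; not to be moved. Origin at the centre of its underside.
- beaker: Clear glass beaker, 55 mm diameter, 69 mm tall, loose, standing; not to be moved. Origin at the centre of its underside.

How it is judged:
By the outcome, as a careful person would: the job done as asked, in the order asked, and still so for the second after the job is handed in, with the robot touching nothing.
It also fails if it takes over 64 s, if anything falls off the work surface, if the arm or the gripper's body presses on something with over 40 N, if the wrist force passes 120 N, or if a joint passes its speed limit or range.

## Robot

A 6-joint arm with a two-finger parallel gripper is mounted at the origin on a cart in front of the work surface, level with it; the furniture and walls round the work are solid. World frame = base frame: x ahead of the robot, y to its left, z up, the work surface at z = 0. Lengths are in m, angles in rad, forces in N, time in s.
With the tool pointing down it reaches from about 0.375 to 0.9 m from the base axis. Payload 3.1 kg.
Tool frame: the origin (TCP) lies between the finger pads, 19 mm behind the fingertips; this is the grasp point; z points along the fingers, y is the line along which they close (so a half turn about z gives the same grasp; the last joint's range is limited). The gripper opens to 87 mm and grips with 3 to 60 N. Pads are 19 mm wide; open, the fingers measure 117 mm over their backs; the gripper's body (75 mm by 190 mm) begins 51 mm behind the grasp point.
Start: joints at [-1.343, 0.527, 1.433, -0, 1.181, -0.178], TCP at [0.247, -0.574, 0.241] pointing down, gripper open.
Joint ranges: [-3.08, 3.08], [-0.75, 2.2], [0.22, 2.44], [-1.43, 4.57], [0, 2.65], [-2.85, 2.85]. Speed limits (rad/s): [2.79, 2.79, 3.14, 3.14, 3.14, 3.14].

## Interface

Orientations are given as a unit quaternion [x, y, z, w].
In Python, from rig import get_obs, camera, hand_in, cut_out gives the robot as it stands.
- The arm moves only by the tool step_arm, never from a script. Its argument "rows" is a list of rows, each a list of 6 numbers: the shift along the world's x, y, z in m, then the turn, a rotation vector about the world's x, y, z in degrees. A call has 1 to 12 rows; each row shifts and turns the commanded pose from where the row before left it; what a row does not reach is not made up. A row lasts 1/8 s, in which the tool goes at most 62.5 mm and 10.7 degrees, less where a joint would pass 70% of its speed; a pose out of reach is approached as far as the arm can. A call is refused whole if a number of a shift passes 0.0625 or a number of a turn 10.7, either way. A call with a gripper value outside its range is refused whole. "jaw" is the finger opening in m, from 0 to 0.087, set as the call begins (left out, the last holds). The fingers move at their own pace and stop on an object; "squeeze" is the grip in N (left out, the last holds). Time passes only in rows, so rows that do not move let the fingers close. It gives the time, the measured TCP pose, the force, the opening and the grip force at its end, in the units of the state.
- get_obs(): the state, without advancing time (a new reading comes with each control period).
- camera(name): name is "side" or "top" or "wrist"; returns a dict with "pixels" (384x512x3 uint8, blue, green, red), "depth" (384x512 float32, m along the optical axis (not along the pixel's ray), 0 where there is no reading), "fov_y" (degrees; the focal length in pixels is half the picture's height over the tangent of half this angle, whatever the lens; pixels are square), "cx", "cy" (the principal point, pixels), "extrinsics" (4x4, takes a point from camera to world coordinates); the wrist camera has in their place "mount" (4x4, takes a point from camera to tool coordinates, whose origin is the TCP and whose axes are the flange's). Camera axes: x right, y up, looking along -z (the intrinsics and any distortion apply to the point x, -y, -z); pixel columns grow to the right and rows downward; lengths in m; the calibration is good to about 2 mm. A picture is of the moment at which its call begins: read the wrist's pose just before it.
- hand_in(): hands the job in; it is judged then, once.
Trained networks look in the newest picture that a camera, given by its name, has taken for a name from the list of things; names that differ only in an ending like _2 or _b are one class to them, and where a whole thing is asked for, a point or a joint stands for the part that bears it (a point fixed in the world has none). Each returns a list of dicts, best first, with "confidence" (0 to 1); they miss things now and then, are a little off and sometimes report something else, mostly with a low value. They report only what shows in the picture. A call takes as long as a camera call.
- cut_out(label, camera): "region" (384x512 bool, what is visible of it) and "extent" ([centre column, centre row, width, height] in pixels, round what is visible of it).
The state is a dict: "time": time; "q": joint angles; "joint_velocities": joint speeds; "joint_torque": joint torques, N m; "position": TCP position; "tool_rot": TCP orientation; "ft_force": force on the tool from outside, world axes, zero at the start; "moment": the same for the moment, N m; "grip_width": finger opening in m; "grip_force": force on a finger pad.
Only numpy, scipy, OpenCV 4.12 (cv2) and the standard library are available. Lean on these libraries where they do the work, as an engineer would, in place of code of your own. Each camera call takes 0.05 s, during which the arm holds its last target. There are 200 camera calls.

## Working session

There is one attempt and no reset: what is moved stays moved. The work goes in short steps, Python scripts to look and compute and a tool call to move; the robot and the scene stay as the last step left them, time stands still between calls to the robot, and variables do not carry over. Pictures are saved under pics/ and viewed, at most 10 in all, crops included, and the job is handed in when it is done.

Besides the shell and the picture viewer there is one more tool, called after "Emit:" by a JSON object that holds its "op" and its "data", one argument or row to a line. step_arm: Moves the arm, as the interface text tells. Its arguments: {"type":"object","properties":{"rows":{"type":"array"},"jaw":{"type":"number"},"squeeze":{"type":"number"}},"required":["rows"]}

```bash
mkdir -p pics; ls
cat > h.py <<'E'
import numpy as np, cv2
from rig import get_obs, camera, hand_in, cut_out
from scipy.spatial.transform import Rotation as R
def cam(n):
    o=get_obs(); c=camera(n)
    if n=='wrist':
        T=np.eye(4);T[:3,:3]=R.from_quat(o['tool_rot']).as_matrix();T[:3,3]=o['position'];c['E']=T@np.array(c['mount'])
    else: c['E']=np.array(c['extrinsics'])
    return c
def pts(c):
    d=c['depth'];h,w=d.shape;f=h/2/np.tan(np.radians(c['fov_y'])/2)
    v,u=np.mgrid[:h,:w]
    P=np.stack([(u-c['cx'])/f*d,-(v-c['cy'])/f*d,-d],-1)
    return P@c['E'][:3,:3].T+c['E'][:3,3]
def proj(c,p):
    f=c['depth'].shape[0]/2/np.tan(np.radians(c['fov_y'])/2)
    q=np.linalg.inv(c['E'])@np.append(p,1)
    return c['cx']+f*q[0]/-q[2], c['cy']-f*q[1]/-q[2]
E
python3 - <<'E'
from h import *
o=get_obs();print(o)
ims=[]
for n in ['side','top']:
    c=cam(n);P=pts(c);print(n,{k:v for k,v in c.items() if k not in('pixels','depth')})
    ims.append(c['pixels'])
    cv2.imwrite(f'pics/{n}0.png',c['pixels'])
    for l in ['reagent_bottle','white_bottle','beaker','carousel','crank_grip','bay','rotor']:
        for r in cut_out(l,n)[:3]:
            m=r['region']&(c['depth']>0);q=P[m]
            print(l,round(r['confidence'],2),np.round(r['extent']),m.sum(),np.round(np.median(q,0),3) if m.any() else '',np.round(np.percentile(q,[3,97],axis=0),3).tolist() if m.any() else '')
E
```

```text
pics
{'time': 0.0, 'q': array([-1.34249722e+00,  5.28474084e-01,  1.43390061e+00, -8.20147701e-06,
        1.18135438e+00, -1.78508594e-01]), 'joint_velocities': array([ 0.00184558,  0.00021738, -0.00056538, -0.00117915, -0.00056768,
        0.00147947]), 'joint_torque': array([-3.84151517e-04, -4.40041316e+01, -1.76595587e+01,  6.32131635e-02,
        5.83287072e-02, -1.60490649e-04]), 'position': array([ 0.24716304, -0.57330943,  0.24026724]), 'tool_rot': array([ 9.79383787e-01,  2.02005585e-01, -3.03814751e-05, -1.06778553e-03]), 'ft_force': array([-0.02866324,  0.36588776,  0.1861775 ]), 'moment': array([-0.07694264, -0.0607564 ,  0.05386385]), 'grip_force': 0.0, 'grip_width': 0.08684867833143846}
side {'fov_y': 50.38921562597446, 'cx': 255.57841897892845, 'cy': 197.89612940506618, 'extrinsics': array([[-0.83463287,  0.37701201, -0.40155936, -0.01662478],
       [-0.55069768, -0.58567148,  0.59474447,  0.83380253],
       [-0.01095606,  0.71753109,  0.69644031,  1.09848085],
       [ 0.        ,  0.        ,  0.        ,  1.        ]]), 'E': array([[-0.83463287,  0.37701201, -0.4
[... 1411 characters left out ...]
, -0.22268151, -0.30700069],
       [ 0.01454497,  0.63149663,  0.77524219,  1.3539077 ],
       [ 0.        ,  0.        ,  0.        ,  1.        ]])}
reagent_bottle 0.71 [348. 271.  17.  22.] 287 [ 0.454 -0.355  0.064] [[0.444, -0.375, 0.001], [0.48, -0.334, 0.111]]
white_bottle 0.52 [166. 221.   8.  18.] 163 [0.404 0.328 0.063] [[0.396, 0.317, 0.009], [0.423, 0.346, 0.094]]
beaker 0.81 [177. 192.  17.  19.] 228 [0.575 0.375 0.043] [[0.551, 0.351, 0.008], [0.605, 0.403, 0.07]]
carousel 0.74 [277. 211.  68.  98.] 1466 [ 0.49  -0.115  0.103] [[0.44, -0.171, 0.011], [0.674, 0.1, 0.207]]
carousel 0.17 [166. 222.   9.  22.] 163 [0.403 0.329 0.059] [[0.396, 0.317, 0.004], [0.422, 0.348, 0.094]]
```

Run:
```python
import cv2
a=cv2.imread('pics/side0.png')[110:340,150:370]; b=cv2.imread('pics/top0.png')[110:340,150:370]
im=cv2.hconcat([cv2.resize(a,None,fx=1.8,fy=2.4,interpolation=2),cv2.resize(b,None,fx=1.8,fy=2.4,interpolation=2)])
im=cv2.hconcat([cv2.resize(x,(396,414),interpolation=cv2.INTER_CUBIC) for x in (a,b)])
cv2.imwrite('pics/m0.png',im)
```

```text
(no output)
```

View pics/m0.png

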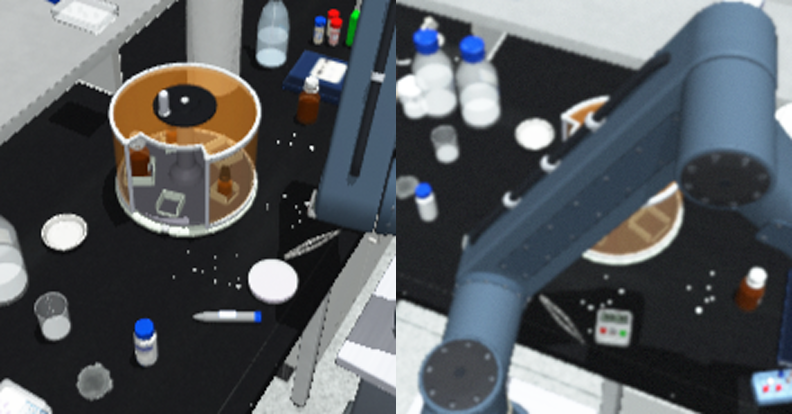

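The left half (side view) shows the carousel with its gap facing the camera, the crank pin at about (163,100) in the montage and the brown bottle at about (309,100). The arm hides the carousel in the top view. Next I'll measure the carousel's axis, the pin and the posts from side depth.

Run:
```python
from h import *
c=cam('side');P=pts(c);d=c['depth']
x,y,z=P[...,0],P[...,1],P[...,2]
box=(x>.38)&(x<.78)&(y>-.2)&(y<.17)&(d>0)
h,_=np.histogram(z[box],np.arange(0,.29,.01));print(h)
def circ(m):
    q=P[m][:,:2]
    from scipy.optimize import least_squares
    f=lambda p:np.hypot(q[:,0]-p[0],q[:,1]-p[1])-p[2]
    r=least_squares(f,[.57,-.02,.14],loss='soft_l1',f_scale=.003);return r.x,len(q),np.abs(r.fun).mean()
for lo,hi in[(.012,.022),(.2,.21),(.214,.226),(.23,.275)]:
    m=box&(z>lo)&(z<hi);print(lo,m.sum(),np.round(P[m].min(0),3),np.round(P[m].max(0),3),np.round(P[m].mean(0),3))
m=box&(z>.014)&(z<.021);print('base',circ(m))
m=box&(z>.23)&(z<.28);print(np.round(P[m],3)[:60].tolist())
cr=c['pixels'][130:240,195:310]
cv2.imwrite('pics/car.png',cv2.resize(cr,(690,600),interpolation=cv2.INTER_CUBIC)[:600])
# carousel roof: z map class
m=box&(z>.2)&(z<.211);print('roof circ',circ(m))
```

```text
[2845  224  393  957  224  228  120  110  114  123  129   94   89   87
   79   75   79   85   79   79 2635  221  493   21   15   13   21    2]
0.012 284 [ 0.436 -0.116  0.012] [0.715 0.17  0.022] [0.53  0.063 0.018]
0.2 2635 [ 0.439 -0.178  0.2  ] [0.725 0.104 0.21 ] [ 0.577 -0.036  0.206]
0.214 511 [ 0.521 -0.095  0.214] [0.64  0.027 0.226] [ 0.572 -0.03   0.222]
0.23 72 [ 0.564 -0.048  0.23 ] [0.606 0.018 0.271] [0.594 0.007 0.25 ]
base (array([ 0.5844944 , -0.03881826,  0.14598246]), 222, np.float64(0.006508094077009553))
[[0.603, 0.008, 0.269], [0.602, 0.005, 0.268], [0.597, 0.006, 0.271], [0.606, 0.01, 0.265], [0.601, 0.011, 0.268], [0.599, 0.009, 0.268], [0.595, 0.009, 0.27], [0.596, 0.002, 0.265], [0.605, 0.012, 0.263], [0.596, 0.018, 0.271], [0.597, 0.012, 0.267], [0.594, 0.01, 0.267], [0.592, 0.007, 0.265], [0.591, 0.003, 0.263], [0.604, 0.013, 0.26], [0.6, 0.014, 0.262], [0.597, 0.012, 0.263], [0.592, 0.013, 0.265], [0.589, 0.012, 0.266], [0.592, 0.002, 0.258], [0.575, -0.048, 0.231], [0.604, 0.014, 0.256], [0.597, 0.017, 0.262], [0.594, 0.015, 0.262], [0.592, 0.014, 0.262]
[... 201 characters left out ...]
256], [0.591, 0.005, 0.252], [0.593, -0.022, 0.232], [0.583, -0.03, 0.231], [0.576, -0.031, 0.234], [0.575, -0.036, 0.23], [0.603, 0.015, 0.25], [0.597, 0.017, 0.253], [0.594, 0.017, 0.255], [0.591, 0.016, 0.255], [0.591, 0.01, 0.251], [0.591, 0.005, 0.248], [0.605, 0.013, 0.242], [0.598, 0.017, 0.248], [0.596, 0.014, 0.247], [0.592, 0.015, 0.25], [0.593, 0.008, 0.244], [0.589, 0.008, 0.246], [0.603, 0.016, 0.241], [0.598, 0.018, 0.245], [0.595, 0.015, 0.244], [0.593, 0.014, 0.244], [0.591, 0.01, 0.242], [0.591, 0.004, 0.239], [0.564, -0.025, 0.23], [0.604, 0.015, 0.236], [0.599, 0.017, 0.239]]
roof circ (array([ 0.58511306, -0.04395196,  0.10749051]), 2718, np.float64(0.019454868554675975))
```

View pics/car.png

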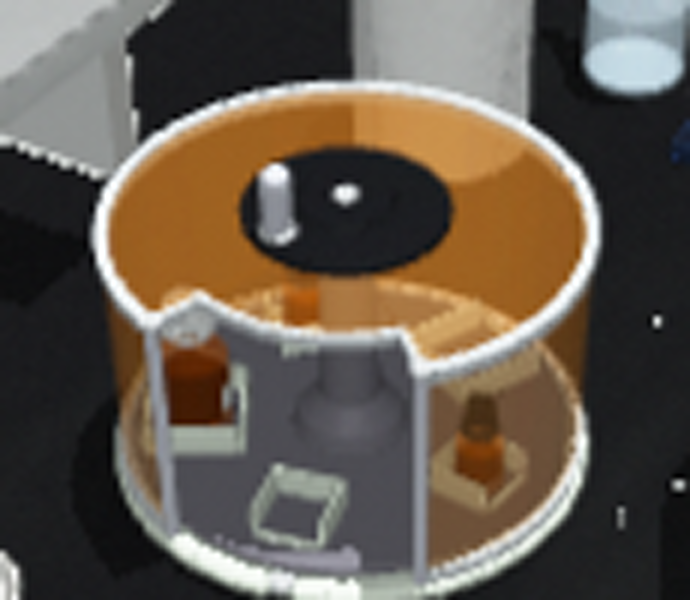

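The gap faces the camera, with its posts at about (160,330) and (420,370) in the crop. A small empty bay stands in it, and the crank pin is at about (277,205). Next I'll work out the gap direction.

Run:
```python
from h import *
from scipy.optimize import least_squares
c=cam('side');P=pts(c);d=c['depth'];f=384/2/np.tan(np.radians(c['fov_y'])/2)
def ray(u,v,z):
    r=c['E'][:3,:3]@np.array([(u-c['cx'])/f,-(v-c['cy'])/f,-1]);o=c['E'][:3,3];return o+r*(z-o[2])/r[2]
def px(a,b):return 195+(a+.5)/6-.5,130+(b+.5)/(600/110)-.5
for n,a,b,z in [('hub',345,190,.226),('Ltop',155,322,.206),('Rtop',420,368,.206),('Lbot',175,533,.019),('Rbot',420,578,.019),('inL',198,300,.206),('inR',404,335,.206),('pintop',274,170,.266)]:
    print(n,np.round(ray(*px(a,b),z),4))
x,y,z=P[...,0],P[...,1],P[...,2]
# white rim of roof
hsv=cv2.cvtColor(c['pixels'],cv2.COLOR_BGR2HSV)
m=(hsv[...,1]<60)&(hsv[...,2]>150)&(z>.195)&(z<.215)&(np.hypot(x-.582,y+.037)<.16)&(np.hypot(x-.582,y+.037)>.125)
q=P[m];g=least_squares(lambda p:np.hypot(q[:,0]-p[0],q[:,1]-p[1])-p[2],[.58,-.04,.14],loss='soft_l1',f_scale=.002);print(g.x,m.sum(),np.abs(g.fun).mean())
m=(z>.215)&(z<.227)&(np.hypot(x-.582,y+.037)<.075);cn=P[m];(a,b),r=cv2.minEnclosingCircle(cn[:,:2].astype(np.float32));print('wheel',a,b,r)
ex=cn[:,:2];print((np.percentile(ex,1,axis=0)+np.percentile(ex,99,axis=0))/2)
m=(z>.235)&(z<.28)&(np.hypot(x-.597,y-.007)<.03);q=P[m]
g=least_squares(lambda p:np.hypot(q[:,0]-p[0],q[:,1]-p[1])-.009,[.597,.005],loss='soft_l1',f_scale=.002);print('pin',g.x,q.mean(0))
# bottle
for n in ['side','top']:
    c=cam(n);P=pts(c);r=cut_out('reagent_bottle',n)
    for k in r[:1]:
        q=P[k['region']&(c['depth']>0)];q=q[(q[:,2]>.008)&(q[:,2]<.06)]
        g=least_squares(lambda p:np.hypot(q[:,0]-p[0],q[:,1]-p[1])-.024,[.47,-.36],loss='soft_l1',f_scale=.002);print('bottle',n,g.x,len(q),np.abs(g.fun).mean())
```

```text
hub [ 0.585  -0.0394  0.226 ]
Ltop [0.6168 0.0972 0.206 ]
Rtop [0.4762 0.0532 0.206 ]
Lbot [0.6182 0.0977 0.019 ]
Rbot [0.4763 0.0515 0.019 ]
inL [0.6088 0.0691 0.206 ]
inR [0.4983 0.0343 0.206 ]
pintop [0.6    0.0058 0.266 ]
[ 0.58034305 -0.03339663  0.13825568] 424 0.0026038194302116786
wheel 0.5812494158744812 -0.03294875845313072 0.06186862289905548
[ 0.57986598 -0.03241535]
pin [0.59839835 0.00742183] [0.59562001 0.01185485 0.25469505]
bottle side [ 0.46984021 -0.35905068] 121 0.0033170043617456384
bottle top [ 0.46853708 -0.35584981] 97 0.0009163027778178846
```

Emit:
{"op": "step_arm", "data": {
  "rows": [
    [0.02,0.03,0.025,0,0,0],
    [0.029,0.05,0.025,0,0,0],
    [0.029,0.05,0.02,0,0,0],
    [0.03,0.05,0,0,0,0],
    [0.03,0.05,0,0,0,0],
    [0.03,0.05,0,0,0,0],
    [0.03,0.05,0,0,0,0],
    [0.03,0.05,0,0,0,0],
    [0.03,0.05,0,0,0,0],
    [0.03,0.05,0,0,0,0],
    [0.03,0.05,0,0,0,0],
    [0.03,0.05,0,0,0,0]
  ],
  "jaw": 0.06
}}

```text
time: 2.6
position: [0.5959, 0.0074, 0.3113]
tool_rot: [0.979, 0.202, 0.0, 0.0]
ft_force: [0.8, -0.2, 0.7]
grip_width: 0.0597
grip_force: 0.0
```

Emit:
{"op": "step_arm", "data": {
  "rows": [
    [0.015,0.025,0,0,0,0],
    [0.012,0.015,0,0,0,0],
    [0,0,0,0,0,0],
    [0,0,0,0,0,0]
  ]
}}

```text
time: 3.1
position: [0.6216, 0.0445, 0.3109]
tool_rot: [0.98, 0.201, -0.001, 0.0]
ft_force: [0.2, 0.4, 0.2]
grip_width: 0.0603
grip_force: 0.0
```

Run:
```python
from h import *
from scipy.optimize import least_squares
for n in ['wrist','side']:
    c=cam(n);P=pts(c);cv2.imwrite(f'pics/{n}1.png',c['pixels']);z=P[...,2]
    x,y=P[...,0],P[...,1]
    if n=='wrist':
        m=(z>.225)&(z<.275)&(np.hypot(x-.598,y-.007)<.03)&(c['depth']>0);q=P[m];print(m.sum())
        if m.sum()>20:
            print('pin',q.mean(0),least_squares(lambda p:np.hypot(q[:,0]-p[0],q[:,1]-p[1])-.009,[.598,.007],loss='soft_l1',f_scale=.002).x)
            m=m&(z>.262);print('top',P[m].mean(0),m.sum())
    print(n,[(k['confidence'],k['extent']) for k in cut_out('crank_grip',n)])
a=cv2.imread('pics/wrist1.png');b=cv2.imread('pics/side1.png')[80:272,130:386]
cv2.imwrite('pics/m1.png',cv2.hconcat([cv2.resize(x,(400,300)) for x in(a,b)]))
```

```text
189
pin [0.60169664 0.01222405 0.24102511] [0.59779598 0.00935386]
top [0.59296154 0.00793496 0.26608748] 38
wrist [(0.55, [283.4, 242.1, 155.8, 106.9])]
side [(0.76, [247.0, 196.4, 44.0, 79.1])]
```

View pics/m1.png

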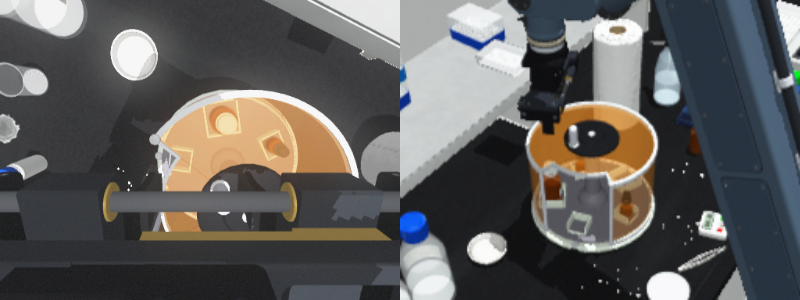

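The wrist view shows the pin between the fingers, and the side view shows the gripper above the carousel, just past the pin. I'll move back over it, go down and grip.

Emit:
{"op": "step_arm", "data": {
  "rows": [
    [-0.013,-0.018,0,0,0,0],
    [-0.0115,-0.0185,0,0,0,0],
    [0,0,0,0,0,0],
    [0,0,-0.02,0,0,0],
    [0,0,-0.022,0,0,0],
    [0,0,-0.02,0,0,0],
    [0,0,0,0,0,0],
    [0,0,0,0,0,0]
  ]
}}

```text
time: 4.3
position: [0.5982, 0.0091, 0.2499]
tool_rot: [0.979, 0.202, 0.001, 0.0]
ft_force: [0.5, -0.6, 0.4]
grip_width: 0.0596
grip_force: 0.0
```

Emit:
{"op": "step_arm", "data": {
  "rows": [
    [0,0,0,0,0,0],
    [0,0,0,0,0,0],
    [0,0,0,0,0,0],
    [0,0,0,0,0,0],
    [0,0,0,0,0,0],
    [0,0,0,0,0,0]
  ],
  "jaw": 0.01,
  "squeeze": 12
}}

```text
time: 5.05
position: [0.5976, 0.0092, 0.2491]
tool_rot: [0.979, 0.202, -0.0, 0.0]
ft_force: [1.1, 0.2, -0.0]
grip_width: 0.0174
grip_force: 12.0
```

Run:
```python
from h import *
c=cam('side');P=pts(c);o=get_obs();print(o['position'],o['grip_width'],o['ft_force'])
Q=(P.reshape(-1,3)-o['position'])@R.from_quat(o['tool_rot']).as_matrix()
k=(c['depth'].ravel()>0)&(np.abs(Q[:,0])<.2)&(np.abs(Q[:,1])<.2)
for a in np.arange(-.3,.02,.02):
    m=k&(Q[:,2]>a)&(Q[:,2]<a+.02);q=Q[m]
    if len(q)>5:print(round(a,2),len(q),np.round([*np.percentile(q[:,0],[3,97]),*np.percentile(q[:,1],[3,97])],3))
# circle waypoints
C=np.array([.5815,-.035]);p=o['position'][:2]-C;print(np.hypot(*p),np.degrees(np.arctan2(p[1],p[0])))
r=.0457;t=np.radians(np.linspace(68.5,-72.3,25));w=np.c_[C[0]+r*np.cos(t),C[1]+r*np.sin(t)]
print(np.round(np.diff(w,axis=0)*1000,1).tolist())
```

```text
[0.59758223 0.00916885 0.24906912] 0.01731311120885701 [-0.75470703  0.04236795  0.98062184]
-0.3 232 [-0.057  0.059 -0.101 -0.031]
-0.28 136 [-0.023  0.057 -0.08  -0.03 ]
-0.26 33 [-0.011  0.043 -0.058 -0.031]
-0.24 135 [-0.032  0.039 -0.035 -0.007]
-0.22 151 [-0.033  0.031 -0.034 -0.002]
-0.2 145 [-0.034  0.029 -0.035  0.002]
-0.18 153 [-0.034  0.033 -0.036  0.005]
-0.16 238 [-0.036  0.034 -0.051 -0.006]
-0.14 97 [-0.022  0.02  -0.052 -0.013]
-0.12 104 [-0.024  0.021 -0.052 -0.007]
-0.1 396 [-0.036  0.034 -0.095  0.086]
-0.08 238 [-0.037  0.036 -0.091  0.082]
-0.06 56 [-0.037  0.036 -0.086  0.088]
-0.04 75 [0.161 0.199 0.169 0.198]
-0.02 427 [0.128 0.198 0.03  0.197]
0.0 223 [-0.031  0.197 -0.015  0.194]
0.04700559219802664 69.99303926978695
[[4.3, -1.9], [4.0, -2.4], [3.8, -2.8], [3.5, -3.1], [3.1, -3.5], [2.8, -3.8], [2.4, -4.0], [1.9, -4.3], [1.5, -4.4], [1.0, -4.6], [0.6, -4.6], [0.1, -4.7], [-0.4, -4.7], [-0.9, -4.6], [-1.3, -4.5], [-1.8, -4.3], [-2.2, -4.1], [-2.6, -3.9], [-3.0, -3.6], [-3.4, -3.3], [-3.7, -2.9], [-4.0, -2.5], [-4.2, -2.1], [-4.4, -1.6]]
```

The measured gripper body is 190 mm wide along its closing axis, from about 51 to 105 mm behind the TCP. It would hit the posts at 40° lean, so I'll lean further back, about 60°, to place the bottle. First I'll wind the crank.

Emit:
{"op": "step_arm", "data": {
  "rows": [
    [0.0043,-0.0019,0,0,0,0],
    [0.004,-0.0024,0,0,0,0],
    [0.0038,-0.0028,0,0,0,0],
    [0.0035,-0.0031,0,0,0,0],
    [0.0031,-0.0035,0,0,0,0],
    [0.0028,-0.0038,0,0,0,0],
    [0.0024,-0.004,0,0,0,0],
    [0.0019,-0.0043,0,0,0,0],
    [0.0015,-0.0044,0,0,0,0],
    [0.001,-0.0046,0,0,0,0],
    [0.0006,-0.0046,0,0,0,0],
    [0.0001,-0.0047,0,0,0,0]
  ],
  "squeeze": 15
}}

```text
time: 6.6
position: [0.6281, -0.0314, 0.2489]
tool_rot: [0.979, 0.202, 0.002, -0.003]
ft_force: [3.8, 8.4, -1.3]
grip_width: 0.0173
grip_force: 15.0
```

Emit:
{"op": "step_arm", "data": {
  "rows": [
    [-0.0004,-0.0047,0,0,0,0],
    [-0.0009,-0.0046,0,0,0,0],
    [-0.0013,-0.0045,0,0,0,0],
    [-0.0018,-0.0043,0,0,0,0],
    [-0.0022,-0.0041,0,0,0,0],
    [-0.0026,-0.0039,0,0,0,0],
    [-0.003,-0.0036,0,0,0,0],
    [-0.0034,-0.0033,0,0,0,0],
    [-0.0037,-0.0029,0,0,0,0],
    [-0.004,-0.0025,0,0,0,0],
    [-0.0042,-0.0021,0,0,0,0],
    [-0.0044,-0.0016,0,0,0,0]
  ]
}}

```text
time: 8.1
position: [0.5975, -0.0762, 0.2487]
tool_rot: [0.979, 0.202, 0.003, -0.0]
ft_force: [6.8, 2.9, -5.2]
grip_width: 0.0175
grip_force: 15.0
```

Run:
```python
from h import *
o=get_obs();print(o['position'],o['ft_force'],o['grip_width'])
c=cam('side');P=pts(c)
cv2.imwrite('pics/car2.png',cv2.resize(c['pixels'][110:240,185:315],(560,560),interpolation=cv2.INTER_CUBIC))
# tall things: 
x,y,z=P[...,0],P[...,1],P[...,2]
for X in np.arange(.2,.8,.1):
  print(round(X,1),[ (lambda q: round(float(np.percentile(q,98)),2) if len(q)>10 else -1)(z[(x>=X)&(x<X+.1)&(y>=Y)&(y<Y+.1)&(c['depth']>0)]) for Y in np.arange(-.6,.7,.1)])
```

```text
[ 0.59750476 -0.07620685  0.24871313] [ 6.77005026  2.90192776 -5.20204747] 0.017528383976931055
0.2 [0.01, 0.01, -0.47, -0.34, -0.3, 0.81, 0.83, 0.83, 0.66, 0.01, 0.02, 0.02, -1]
0.3 [-1, -0.79, -0.79, 0.01, 0.02, 0.02, 0.02, 0.84, 0.02, 0.04, 0.02, 0.01, -1]
0.4 [-1, -1, 0.03, 0.01, 0.21, 0.64, 0.65, 0.01, 0.01, 0.09, 0.01, 0.1, 0.1]
0.5 [-1, 0.02, 0.01, 0.01, 0.59, 0.6, 0.61, 0.02, 0.01, 0.07, 0.04, 0.1, 0.11]
0.6 [0.19, 0.16, 0.28, -1, 0.57, 0.57, 0.22, 0.19, 0.02, 0.22, 0.22, 0.14, 0.11]
0.7 [0.01, 0.28, 0.28, 0.26, 0.26, 0.26, 0.26, 0.26, 0.26, 0.26, 0.26, 0.26, 0.26]
0.8 [-1, -1, 0.26, 0.26, 0.29, 0.29, 0.26, 0.26, 0.26, 0.52, 0.52, 0.26, 0.26]
```

View pics/car2.png

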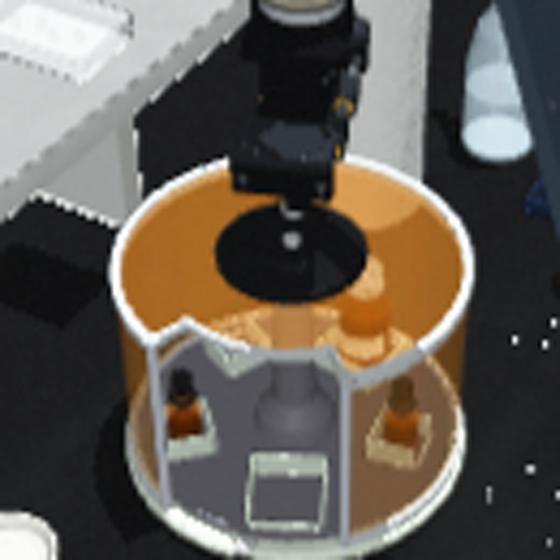

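The large empty bay now stands in the gap, with its centre at about (287,490). I'll measure how square it is.

Run:
```python
from h import *
c=cam('side');f=384/2/np.tan(np.radians(c['fov_y'])/2)
def ray(u,v,z):
    r=c['E'][:3,:3]@np.array([(u-c['cx'])/f,-(v-c['cy'])/f,-1]);o=c['E'][:3,3];return o+r*(z-o[2])/r[2]
s=130/560;px=lambda a,b:(185+(a+.5)*s-.5,110+(b+.5)*s-.5)
C=np.array([.5815,-.035])
for n,a,b,z in [('floorFL',250,525,.036),('floorFR',324,527,.036),('backL',252,458,.052),('backR',326,458,.052),('Lpost',160,345,.206),('Rpost',345,378,.206),('Lb',168,500,.019),('Rb',345,540,.019),('hub',291,240,.226)]:
    p=ray(*px(a,b),z);d=p[:2]-C;print(n,np.round(p,4),round(np.hypot(*d),4),round(np.degrees(np.arctan2(d[1],d[0])),1))
im=c['pixels'][110:240,185:315]
g=cv2.resize(im,(560,560),interpolation=cv2.INTER_CUBIC)
```

```text
floorFL [0.5419 0.0894 0.036 ] 0.1305 107.7
floorFR [0.491 0.059 0.036] 0.1305 133.9
backL [0.5734 0.0401 0.052 ] 0.0755 96.1
backR [0.5226 0.0073 0.052 ] 0.0725 144.3
Lpost [0.6101 0.0989 0.206 ] 0.1369 78.0
Rpost [0.4752 0.0541 0.206 ] 0.1387 140.0
Lb [0.6232 0.0918 0.019 ] 0.1334 71.8
Rb [0.4774 0.0491 0.019 ] 0.1338 141.1
hub [ 0.5822 -0.0357  0.226 ] 0.0009 -44.5
```

The bay edges point to about 120.5° against 107.7° for the gap, so it is 13° short because the pin slid in the pads. I'll grip harder and turn the rest rigidly about the axis.

Emit:
{"op": "step_arm", "data": {
  "rows": [
    [0,0,0,0,0,0],
    [0,0,0,0,0,0],
    [-0.0026,-0.001,0,0,0,-3.4],
    [-0.0026,-0.0008,0,0,0,-3.4],
    [-0.0025,-0.0006,0,0,0,-3.4],
    [-0.0025,-0.0003,0,0,0,-3.4],
    [0,0,0,0,0,0],
    [0,0,0,0,0,0]
  ],
  "squeeze": 45
}}

```text
time: 9.2
position: [0.5859, -0.0793, 0.2487]
tool_rot: [0.996, 0.085, 0.002, -0.0]
ft_force: [4.4, 1.5, -4.6]
grip_width: 0.0167
grip_force: 45.0
```

Run:
```python
from h import *
o=get_obs();print(o['position'],o['ft_force'],o['grip_width'])
c=cam('side')
cv2.imwrite('pics/car3.png',cv2.resize(c['pixels'][110:240,185:315],(560,560),interpolation=cv2.INTER_CUBIC))
```

```text
[ 0.58591558 -0.07931657  0.24871005] [ 4.36644593  1.46276089 -4.55480915] 0.016688597906352166
```

View pics/car3.png

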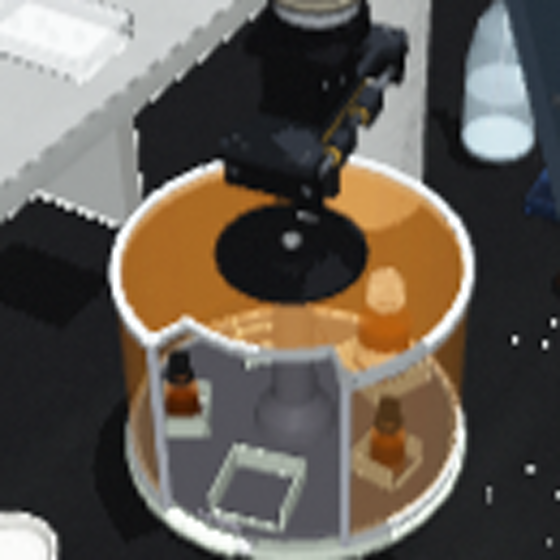

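The bay centre is now at about (257,487), with corners at (238,447), (306,460), (284,530) and (210,508). I'll compute its angle and the bottle pick geometry.

Run:
```python
from h import *
c=cam('side');f=384/2/np.tan(np.radians(c['fov_y'])/2)
def ray(u,v,z):
    r=c['E'][:3,:3]@np.array([(u-c['cx'])/f,-(v-c['cy'])/f,-1]);o=c['E'][:3,3];return o+r*(z-o[2])/r[2]
s=130/560;px=lambda a,b:(185+(a+.5)*s-.5,110+(b+.5)*s-.5)
C=np.array([.5815,-.035]);L=[]
for n,a,b,z in [('FL',212,506,.036),('FR',284,528,.036),('backL',238,447,.052),('backR',305,461,.052)]:
    p=ray(*px(a,b),z);L.append(p);d=p[:2]-C;print(n,np.round(p,4),round(np.hypot(*d),4),round(np.degrees(np.arctan2(d[1],d[0])),1))
m=np.mean(L,0)[:2]-C;print(np.hypot(*m),np.degrees(np.arctan2(m[1],m[0])))
for i,j in((1,0),(3,2)):
    d=L[j]-L[i];print(90+np.degrees(np.arctan2(d[1],d[0])))
print(C+.095*np.array([np.cos(np.radians(107.7)),np.sin(np.radians(107.7))]))
```

```text
FL [0.5793 0.0894 0.036 ] 0.1244 91.0
FR [0.5173 0.0772 0.036 ] 0.1293 119.8
backL [0.5902 0.0361 0.052 ] 0.0716 83.0
backR [0.5351 0.0194 0.052 ] 0.0715 130.4
0.09418494650302053 106.04095855922658
101.03686523893477
106.89045333883148
[0.55261686 0.05550284]
```

The bay is within about 2° of square. I'll release the pin and rise.

Emit:
{"op": "step_arm", "data": {
  "rows": [
    [0,0,0,0,0,0],
    [0,0,0,0,0,0],
    [0,0,0,0,0,0],
    [0,0,0.02,0,0,0],
    [0,0,0.03,0,0,0],
    [0,0,0.03,0,0,0],
    [0,0,0,0,0,0],
    [0,0,0,0,0,0]
  ],
  "jaw": 0.07
}}

```text
time: 10.3
position: [0.5837, -0.0796, 0.3282]
tool_rot: [0.996, 0.085, -0.001, -0.0]
ft_force: [-0.3, -0.4, 0.0]
grip_width: 0.0697
grip_force: 0.0
```

Run:
```python
from h import *
o=get_obs();print(o['time'],o['q'].tolist(),o['position'].tolist(),o['tool_rot'].tolist())
```

```text
10.3 [-0.32503968202371786, 0.39253873283267604, 1.4142358410612195, -0.00021692200528391071, 1.3366091131344089, 1.0763459629139547] [0.5837179457052819, -0.07963876664245914, 0.3282006608438836] [0.9964121043585462, 0.08462922197585528, -0.0008634076704992549, -0.00026000524899635045]
```

Emit:
{"op": "step_arm", "data": {
  "rows": [
    [-0.02,-0.05,0.02,8,0,0],
    [-0.02,-0.05,0.01,8,0,0],
    [-0.02,-0.05,0,8,0,0],
    [0,0,0,0,0,0],
    [0,0,0,0,0,0]
  ]
}}

```text
time: 10.92
position: [0.5238, -0.2298, 0.3574]
tool_rot: [0.974, 0.082, 0.017, -0.208]
ft_force: [-0.4, -0.2, 1.2]
grip_width: 0.0699
grip_force: 0.0
```

Run:
```python
from h import *
o=get_obs();print(o['time'],o['q'].tolist(),o['position'].tolist(),o['tool_rot'].tolist())
```

```text
10.925 [-0.7622504795177502, 0.4489463251799331, 1.3085615400038169, 0.3009792652317366, 1.6803985767973637, 0.6294805516658465] [0.5238116829596786, -0.22980820432008076, 0.3574305706693694] [0.9744664155730378, 0.08167842762959918, 0.01659911821817965, -0.2084905481180637]
```

```bash
cat > k.py <<'E'
import numpy as np
from scipy.optimize import least_squares
from scipy.spatial.transform import Rotation as R
D=[([-1.34249722,.528474084,1.43390061,0,1.18135438,-.178508594],[.24716304,-.57330943,.24026724],[.979383787,.202005585,-3e-5,-.00106778]),
([-0.32503968,.39253873,1.41423584,-.0002169,1.33660911,1.07634596],[.58371795,-.07963877,.32820066],[.9964121,.08462922,-.0008634,-.00026]),
([-0.76225048,.44894633,1.30856154,.30097927,1.68039858,.62948055],[.52381168,-.22980820,.35743057],[.97446642,.08167843,.0165991,-.20849055])]
rz=lambda a:R.from_euler('z',a);ry=lambda a:R.from_euler('y',a)
def fk(q,p):
    d1,s,e,a,f,b,t,psi=p
    A=rz(q[0]);x=A.apply([s,e,d1]);A=A*ry(q[1]);x=x+A.apply([0,0,a]);A=A*ry(q[2]);x=x+A.apply([f,0,b])
    A=A*rz(q[3])*ry(q[4]);A=A*rz(q[5]+psi);x=x+A.apply([0,0,t]);return x,A
def res(p):
    r=[]
    for q,x,o in D:
        X,A=fk(q,p);r+=list(X-x)+list(.5*(A.inv()*R.from_quat(o)).as_rotvec())
    return r
def fit():
    best=None
    for psi in (0,np.pi/2,np.pi,-np.pi/2):
      for e in(-.1,.1):
        g=least_squares(res,[.2,0,e,.4,0,.4,.25,psi])
        if best is None or g.cost<best.cost:best=g
    return best
P=fit()
lo=[-3.08,-.75,.22,-1.43,0,-2.85];hi=[3.08,2.2,2.44,4.57,2.65,2.85]
def ik(x,A,q0):
    g=least_squares(lambda q:np.r_[(fk(q,P.x)[0]-x)*5,(fk(q,P.x)[1].inv()*A).as_rotvec()],np.clip(q0,np.array(lo)+.01,np.array(hi)-.01),bounds=(lo,hi));return g
def target(az,tilt,flip):
    az,tilt=np.radians(az),np.radians(tilt)
    out=np.array([np.cos(az),np.sin(az),0]);z=-out*np.sin(tilt)+np.array([0,0,-np.cos(tilt)])
    y=np.array([-out[1],out[0],0])*flip;return R.from_matrix(np.c_[np.cross(y,z),y,z])
E
python3 - <<'E'
from k import *
print(P.cost,np.round(P.x,4),np.round(P.fun,4))
rng=np.random.default_rng(0)
for nm,x in(('gap',[.5545,.058,.09]),('gapout',[.50,.22,.11]),('pick',[.469,-.357,.055]),('pickhi',[.469,-.357,.25])):
  for az in ((107,) if 'gap' in nm else (107,143,180,-90,-60,75)):
    for tilt in(50,60):
     for fl in(1,-1):
      A=target(az,tilt,fl);S={}
      for i in range(14):
        g=ik(np.array(x),A,rng.uniform(lo,hi))
        if g.cost<1e-6:S[tuple(np.round(g.x,1))]=1
      print(nm,az,tilt,fl,list(S)[:4])
E
```

```text
7.808545381518986e-12 [ 0.2742 -0.      0.111   0.588   0.1141  0.3917  0.2868 -4.7124] [ 0.  0. -0.  0. -0. -0. -0. -0.  0. -0. -0.  0. -0.  0. -0. -0. -0.  0.]
gap 107 50 1 [(np.float64(0.3), np.float64(0.8), np.float64(1.7), np.float64(-1.2), np.float64(1.0), np.float64(-2.3))]
gap 107 50 -1 [(np.float64(0.3), np.float64(0.8), np.float64(1.7), np.float64(-1.2), np.float64(1.0), np.float64(0.9))]
gap 107 60 1 [(np.float64(0.4), np.float64(0.9), np.float64(1.7), np.float64(-1.3), np.float64(1.1), np.float64(-2.1))]
gap 107 60 -1 [(np.float64(0.4), np.float64(0.9), np.float64(1.7), np.float64(-1.3), np.float64(1.1), np.float64(1.0))]
gapout 107 50 1 [(np.float64(0.6), np.float64(0.8), np.float64(1.6), np.float64(-0.9), np.float64(1.2), np.float64(-2.3))]
gapout 107 50 -1 [(np.float64(0.6), np.float64(0.8), np.float64(1.6), np.float64(-0.9), np.float64(1.2), np.float64(0.9))]
gapout 107 60 1 [(np.float64(0.6), np.float64(0.9), np.float64(1.6), np.float64(-1.0), np.float64(1.4), np.float64(-2.2))]
gapout 107 60 -1 [(np.float64(0.6), np.float64(0.9), np.float64(1.6), np.float64(-1.0), n
[... 4669 characters left out ...]
p.float64(0.9), np.float64(0.9), np.float64(0.2), np.float64(2.3), np.float64(-1.4))]
pickhi -60 60 -1 [(np.float64(-0.9), np.float64(0.9), np.float64(0.9), np.float64(0.2), np.float64(2.3), np.float64(1.8))]
pickhi 75 50 1 [(np.float64(-0.5), np.float64(0.6), np.float64(1.7), np.float64(-1.1), np.float64(1.0), np.float64(-2.7))]
pickhi 75 50 -1 [(np.float64(-0.5), np.float64(0.6), np.float64(1.7), np.float64(-1.1), np.float64(1.0), np.float64(0.5))]
pickhi 75 60 1 [(np.float64(-0.4), np.float64(0.6), np.float64(1.7), np.float64(-1.3), np.float64(1.1), np.float64(-2.5))]
pickhi 75 60 -1 [(np.float64(-0.4), np.float64(0.6), np.float64(1.7), np.float64(-1.3), np.float64(1.1), np.float64(0.7))]
```

The kinematic fit is exact. Before picking with the tool leaning outward, away from the robot, I'll check what stands around the bottle and plan the joint path.

Run:
```python
from h import *
Q=[]
for n in('side','top'):
    c=cam(n);Q.append(pts(c)[c['depth']>0])
Q=np.vstack(Q);x,y,z=Q.T
print('y cols',np.round(np.arange(-.8,-.25,.05),2))
for X in np.arange(.25,.75,.05):
  print(round(X,2),[ (lambda q: round(float(np.percentile(q,98)),2) if len(q)>5 else -1)(z[(x>=X)&(x<X+.05)&(y>=Y)&(y<Y+.05)&(z<.6)]) for Y in np.arange(-.8,-.25,.05)])
from k import *
q=np.array(get_obs()['q'])
off=.008
for az in(-110,-90,-75):
  out=np.array([np.cos(np.radians(az)),np.sin(np.radians(az)),0]);A=target(az,60,-1)
  zt=A.apply([0,0,1]);b=np.array([.469,-.357,.055])-off*zt
  for s in(.2,.12,0):
    g=ik(b-s*zt,A,q);w=b-s*zt-.287*zt;print(az,s,g.cost<1e-6,np.round(g.x,2),'wrist',np.round(w,2))
```

```text
y cols [-0.8  -0.75 -0.7  -0.65 -0.6  -0.55 -0.5  -0.45 -0.4  -0.35 -0.3 ]
0.25 [0.01, 0.01, 0.01, 0.01, 0.01, 0.01, 0.04, 0.05, 0.0, 0.0, 0.0]
0.3 [0.09, 0.09, 0.09, 0.07, 0.01, 0.04, 0.05, 0.05, 0.01, 0.01, 0.01]
0.35 [0.09, 0.09, 0.09, 0.01, 0.02, 0.02, 0.02, 0.02, 0.01, 0.01, 0.16]
0.4 [0.12, 0.09, 0.09, 0.01, 0.02, 0.02, 0.02, 0.02, 0.07, 0.6, 0.6]
0.45 [0.12, 0.08, 0.09, 0.01, 0.02, 0.02, 0.02, 0.02, 0.6, 0.59, 0.51]
0.5 [0.12, 0.07, 0.09, 0.07, 0.02, 0.02, 0.02, 0.02, 0.41, 0.6, 0.59]
0.55 [0.01, 0.01, 0.07, 0.07, 0.02, 0.02, 0.02, 0.02, 0.01, 0.57, 0.54]
0.6 [0.01, 0.01, 0.01, 0.01, 0.01, 0.23, 0.23, 0.01, 0.01, 0.01, 0.01]
0.65 [0.01, 0.01, 0.01, 0.01, 0.23, 0.24, 0.15, 0.27, 0.27, 0.27, 0.2]
0.7 [0.01, 0.01, 0.01, 0.01, 0.02, 0.23, 0.01, 0.28, 0.28, 0.28, 0.27]
-110 0.2 True [-1.3   1.05  0.95  0.59  2.02  2.19] wrist [ 0.32 -0.76  0.3 ]
-110 0.12 True [-1.25  1.03  1.12  0.59  1.86  2.14] wrist [ 0.35 -0.69  0.26]
-110 0 True [-1.16  1.05  1.32  0.64  1.64  2.07] wrist [ 0.38 -0.6   0.2 ]
-90 0.2 True [-1.15  1.19  0.58  0.5   2.32  2.14] wrist [ 0.47 -0.79  0.3 ]
-90 0.12 True [-1.12  1.14  0.84  0.46  2.12  2.06] wrist [ 0.47 -0.72  0.26]
-90 0 True [-1.06  1.11  1.13  0.46  1.86  1.98] wrist [ 0.47 -0.61  0.2 ]
-75 0.2 True [-1.04  1.31  0.28  0.42  2.54  2.06] wrist [ 0.58 -0.77  0.3 ]
-75 0.12 True [-1.02  1.21  0.65  0.33  2.29  1.94] wrist [ 0.56 -0.7   0.26]
-75 0 True [-0.98  1.15  1.01  0.31  1.99  1.87] wrist [ 0.54 -0.6   0.2 ]
```

```bash
cat > plan.py <<'E'
from h import *
from k import *
o=get_obs()
def seg(x0,A0,x1,A1,q,N,show=True):
    rv=(A1*A0.inv()).as_rotvec();bad=0;vm=0;qs=[q]
    for i in range(1,N+1):
        g=ik(x0+(x1-x0)*i/N,R.from_rotvec(rv*i/N)*A0,q);bad=max(bad,g.cost);vm=np.maximum(vm,abs(g.x-q)*8);q=g.x;qs.append(q)
    print('N',N,'shift/row mm',np.round((x1-x0)/N*1000,1),'turn/row',np.round(np.degrees(rv)/N,2),'cost',round(bad,8),'vmax',np.round(vm,2),'q',np.round(q,2));return q
E
python3 - <<'E'
from plan import *
az=-100;A=target(az,60,-1);zt=A.apply([0,0,1]);b=np.array([.469,-.357,.055])-.008*zt
x0,A0,q=o['position'],R.from_quat(o['tool_rot']),np.array(o['q'])
pre=b-.12*zt
q=seg(x0,A0,pre+[0,0,.15],A,q,10);q=seg(pre+[0,0,.15],A,pre,A,q,4);q=seg(pre,A,b,A,q,8);print(pre,b,zt)
# with bottle
up=b+[0,0,.31];q=seg(b,A,up,A,q,10);x=up;Ap=A
G=target(107,60,-1);zg=G.apply([0,0,1]);out=np.array([np.cos(np.radians(107)),np.sin(np.radians(107)),0])
bay=np.array([.5545,.0555,.030+.055])-.008*zg
for xm,a in (([.46,-.2,.365],-50),([.45,0,.365],30),(list((bay+.15*out)[:2])+[.365],107)):
    B=target(a,60,-1);q=seg(x,Ap,np.array(xm),B,q,10);x,Ap=np.array(xm),B
y=bay+.15*out+[0,0,.012];q=seg(x,Ap,y,G,q,10);q=seg(y,G,bay+[0,0,.012],G,q,10);print(bay,out*.15)
E
```

```text
N 10 shift/row mm [ -7.5 -23.8  -9. ] turn/row [ 3.26  6.65 -8.37] cost 0.0 vmax [0.35 0.43 0.37 0.4  0.62 1.46] q [-1.19  0.92  0.94  0.59  2.17  2.24]
N 4 shift/row mm [  0.    0.  -37.5] turn/row [0. 0. 0.] cost 0.0 vmax [0.   0.37 0.16 0.16 0.39 0.3 ] q [-1.19  1.09  0.98  0.53  1.99  2.11]
N 8 shift/row mm [ 2.3 12.8 -7.5] turn/row [0. 0. 0.] cost 0.0 vmax [0.08 0.02 0.28 0.04 0.25 0.08] q [-1.11  1.08  1.22  0.55  1.75  2.03]
[ 0.44975088 -0.46616717  0.119     ] [ 0.46779693 -0.36382295  0.059     ] [ 0.15038373  0.85286853 -0.5       ]
N 10 shift/row mm [ 0.  0. 31.] turn/row [0. 0. 0.] cost 0.0 vmax [0.   0.36 0.23 0.18 0.37 0.33] q [-1.11  0.71  1.11  0.66  2.15  2.33]
N 10 shift/row mm [-0.8 16.4 -0.4] turn/row [ 0. -0.  5.] cost 0.0 vmax [0.36 0.03 0.07 0.4  0.26 0.45] q [-0.71  0.7   1.15  0.19  2.33  1.78]
N 10 shift/row mm [-1. 20.  0.] turn/row [-0. -0.  8.] cost 0.0 vmax [0.61 0.1  0.2  0.68 0.31 0.76] q [ 0.02  0.62  1.31 -0.52  2.13  1.01]
N 10 shift/row mm [ 5.9 20.6  0. ] turn/row [-0.   0.   7.7] cost 0.0 vmax [0.59 0.11 0.21 0.4  0.61 0.45] q [ 0.61  0.54  1.46 -0.97  1.6   0.53]
N 10 shift/row mm [  0.    0.  -26.4] turn/row [0. 0. 0.] cost 0.0 vmax [0.   0.35 0.2  0.07 0.25 0.37] q [ 0.61  0.93  1.58 -1.01  1.33  0.95]
N 10 shift/row mm [  4.4 -14.3   0. ] turn/row [0. 0. 0.] cost 0.0 vmax [0.21 0.03 0.15 0.2  0.16 0.04] q [ 0.36  0.9   1.73 -1.24  1.15  1.  ]
[0.55247439 0.06212547 0.089     ] [-0.04385576  0.14344571  0.        ]
```

Emit:
{"op": "step_arm", "data": {
  "rows": [
    [-0.0062,-0.0198,-0.0075,2.72,5.54,-6.98],
    [-0.0062,-0.0198,-0.0075,2.72,5.54,-6.98],
    [-0.0062,-0.0198,-0.0075,2.72,5.54,-6.98],
    [-0.0062,-0.0198,-0.0075,2.72,5.54,-6.98],
    [-0.0062,-0.0198,-0.0075,2.72,5.54,-6.98],
    [-0.0062,-0.0198,-0.0075,2.72,5.54,-6.98],
    [-0.0062,-0.0198,-0.0075,2.72,5.54,-6.98],
    [-0.0062,-0.0198,-0.0075,2.72,5.54,-6.98],
    [-0.0062,-0.0198,-0.0075,2.72,5.54,-6.98],
    [-0.0062,-0.0198,-0.0075,2.72,5.54,-6.98],
    [-0.0062,-0.0198,-0.0075,2.72,5.54,-6.98],
    [-0.0062,-0.0198,-0.0075,2.72,5.54,-6.98]
  ],
  "jaw": 0.087
}}

```text
time: 12.52
position: [0.452, -0.4657, 0.2689]
tool_rot: [-0.556, 0.665, 0.323, 0.381]
ft_force: [-0.1, -0.7, 0.8]
grip_width: 0.0872
grip_force: 0.0
```

Emit:
{"op": "step_arm", "data": {
  "rows": [
    [0,0,-0.0375,0,0,0],
    [0,0,-0.0375,0,0,0],
    [0,0,-0.0375,0,0,0],
    [0,0,-0.0375,0,0,0],
    [0,0,0,0,0,0],
    [0,0,0,0,0,0],
    [0,0,0,0,0,0]
  ]
}}

```text
time: 13.4
position: [0.451, -0.4678, 0.1212]
tool_rot: [-0.558, 0.664, 0.32, 0.381]
ft_force: [-0.5, -0.4, -0.6]
grip_width: 0.0869
grip_force: 0.0
```

Run:
```python
from plan import *
for n in ('wrist','side','top'):
    c=cam(n);Pp=pts(c);cv2.imwrite(f'pics/{n}2.png',c['pixels']);r=cut_out('reagent_bottle',n)
    if r:
        k=r[0];q=Pp[k['region']&(c['depth']>0)];print(n,k['confidence'],k['extent'],len(q))
        print('top',q[:,2].max() if len(q) else 0)
        qq=q[(q[:,2]>.005)&(q[:,2]<.06)]
        if len(qq)>10:
            g=least_squares(lambda p:np.hypot(qq[:,0]-p[0],qq[:,1]-p[1])-.024,[.469,-.357],loss='soft_l1',f_scale=.002);print('bottle',g.x,len(qq),abs(g.fun).mean())
        cap=q[q[:,2]>.103];
        if len(cap)>3: print('cap',cap.mean(0),len(cap))
A=target(-100,60,-1);print(o['position'],np.degrees((A.inv()*R.from_quat(o['tool_rot'])).as_rotvec()))
```

```text
wrist 0.7 [257.9, 188.7, 48.7, 115.3] 4513
top 0.10905921976118331
bottle [ 0.46862248 -0.35659856] 2448 0.0009646975341666031
cap [ 0.46679832 -0.36859249  0.10625607] 229
top 0.49 [347.1, 270.0, 16.1, 19.4] 265
top 0.1145009161998698
bottle [ 0.4687344  -0.35602629] 106 0.0011057731821682323
cap [ 0.46495882 -0.35804884  0.10817452] 52
[ 0.45100526 -0.46778901  0.12124185] [-0.03010205  0.31676305  0.01046558]
```

View pics/wrist2.png

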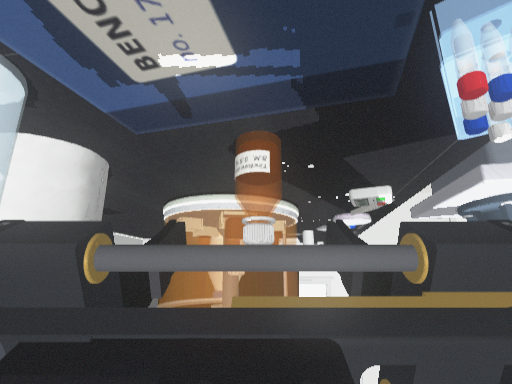

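The wrist view (upside down) shows the bottle centred between the fingers at about (258,190). I'll move in, close and test-lift.

Emit:
{"op": "step_arm", "data": {
  "rows": [
    [0.002,0.013,-0.0078,0,0,0],
    [0.002,0.013,-0.0078,0,0,0],
    [0.002,0.013,-0.0078,0,0,0],
    [0.002,0.013,-0.0078,0,0,0],
    [0.002,0.013,-0.0077,0,0,0],
    [0.002,0.013,-0.0077,0,0,0],
    [0.002,0.013,-0.0077,0,0,0],
    [0.002,0.013,-0.0077,0,0,0],
    [0,0,0,0,0,0],
    [0,0,0,0,0,0]
  ]
}}

```text
time: 14.95
position: [0.4662, -0.3637, 0.0571]
tool_rot: [-0.556, 0.665, 0.321, 0.382]
ft_force: [0.5, 0.5, 0.1]
grip_width: 0.087
grip_force: 0.0
```

Emit:
{"op": "step_arm", "data": {
  "rows": [
    [0,0,0,0,0,0],
    [0,0,0,0,0,0],
    [0,0,0,0,0,0],
    [0,0,0,0,0,0],
    [0,0,0,0,0,0],
    [0,0,0,0,0,0]
  ],
  "jaw": 0.04,
  "squeeze": 25
}}

```text
time: 15.7
position: [0.4662, -0.3633, 0.0571]
tool_rot: [-0.556, 0.665, 0.321, 0.382]
ft_force: [-0.2, -0.1, 0.1]
grip_width: 0.0465
grip_force: 25.0
```

Emit:
{"op": "step_arm", "data": {
  "rows": [
    [0,0,0.005,0,0,0],
    [0,0,0.02,0,0,0],
    [0,0,0.03,0,0,0],
    [0,0,0.035,0,0,0],
    [0,0,0.035,0,0,0],
    [0,0,0.035,0,0,0],
    [0,0,0.035,0,0,0],
    [0,0,0.035,0,0,0],
    [0,0,0.035,0,0,0],
    [0,0,0.03,0,0,0],
    [0,0,0.015,0,0,0],
    [0,0,0,0,0,0]
  ]
}}

```text
time: 17.2
position: [0.466, -0.3633, 0.3682]
tool_rot: [-0.557, 0.665, 0.32, 0.381]
ft_force: [0.6, -0.5, -1.6]
grip_width: 0.0465
grip_force: 25.0
```

Run:
```python
from plan import *
print(o['position'],o['grip_width'],o['ft_force'])
c=cam('wrist');Pp=pts(c);r=cut_out('reagent_bottle','wrist')
A=R.from_quat(o['tool_rot'])
for k in r[:1]:
    q=Pp[k['region']&(c['depth']>0)];d=np.linalg.norm(q-o['position'],axis=1);q=q[d<.12];print(k['confidence'],q.min(0),q.max(0))
    # fit cylinder axis (tilt) on body
    zz=q[:,2]-o['position'][2];qq=q[(zz<.0)]
    f=lambda p:np.linalg.norm(np.cross(qq-np.r_[p[:2],o['position'][2]],np.r_[p[2:4],1]/np.linalg.norm(np.r_[p[2:4],1])),axis=1)-.024
    g=least_squares(f,[*o['position'][:2],0,0],loss='soft_l1',f_scale=.002);print(len(qq),'axis xy at tcp',g.x[:2]-o['position'][:2],'tilt',np.degrees(g.x[2:]),abs(g.fun).mean())
```

```text
[ 0.46603175 -0.36327427  0.36824522] 0.046520741865274835 [ 0.62916471 -0.47208759 -1.56617397]
0.6 [ 0.44388711 -0.43477898  0.31144082] [ 0.49080152 -0.35528223  0.39360969]
7697 axis xy at tcp [0.00166431 0.00632691] tilt [-0.73327367 -1.03197221] 0.00043104794575699274
```

The bottle is held upright, about 1° of tilt. I'll carry it over and turn the lean round to the gap side.

Emit:
{"op": "step_arm", "data": {
  "rows": [
    [-0.0006,0.0163,0,0,0,5],
    [-0.0006,0.0163,0,0,0,5],
    [-0.0006,0.0163,0,0,0,5],
    [-0.0006,0.0163,0,0,0,5],
    [-0.0006,0.0163,0,0,0,5],
    [-0.0006,0.0163,0,0,0,5],
    [-0.0006,0.0163,0,0,0,5],
    [-0.0006,0.0163,0,0,0,5],
    [-0.0006,0.0163,0,0,0,5],
    [-0.0006,0.0163,0,0,0,5]
  ]
}}

```text
time: 18.55
position: [0.46, -0.1997, 0.3654]
tool_rot: [0.785, -0.366, -0.454, -0.21]
ft_force: [-0.1, 0.1, -1.3]
grip_width: 0.0466
grip_force: 25.0
```

Emit:
{"op": "step_arm", "data": {
  "rows": [
    [-0.001,0.02,0,0,0,8],
    [-0.001,0.02,0,0,0,8],
    [-0.001,0.02,0,0,0,8],
    [-0.001,0.02,0,0,0,8],
    [-0.001,0.02,0,0,0,8],
    [-0.001,0.02,0,0,0,8],
    [-0.001,0.02,0,0,0,8],
    [-0.001,0.02,0,0,0,8],
    [-0.001,0.02,0,0,0,8],
    [-0.001,0.02,0,0,0,8]
  ]
}}

```text
time: 19.8
position: [0.4499, 0.0006, 0.3654]
tool_rot: [0.836, 0.226, -0.483, 0.13]
ft_force: [0.3, 0.4, -1.3]
grip_width: 0.0465
grip_force: 25.0
```

Emit:
{"op": "step_arm", "data": {
  "rows": [
    [0.0059,0.0206,0,0,0,7.7],
    [0.0059,0.0206,0,0,0,7.7],
    [0.0059,0.0206,0,0,0,7.7],
    [0.0059,0.0206,0,0,0,7.7],
    [0.0059,0.0206,0,0,0,7.7],
    [0.0059,0.0206,0,0,0,7.7],
    [0.0059,0.0206,0,0,0,7.7],
    [0.0059,0.0206,0,0,0,7.7],
    [0.0059,0.0206,0,0,0,7.7],
    [0.0059,0.0206,0,0,0,7.7],
    [0,0,0,0,0,0],
    [0,0,0,0,0,0]
  ]
}}

```text
time: 21.3
position: [0.5089, 0.2051, 0.3661]
tool_rot: [0.517, 0.696, -0.297, 0.401]
ft_force: [0.6, 0.0, -2.2]
grip_width: 0.0465
grip_force: 25.0
```

Run:
```python
from plan import *
A=R.from_quat(o['tool_rot']);G=target(107,60,-1);print(o['time'],o['position'],np.degrees((G*A.inv()).as_rotvec()),o['q'])
f_=None
for n in('side',):
    c=cam(n);cv2.imwrite('pics/s3.png',c['pixels'])
for lab in('carousel','bay'):print([(k['confidence'],k['extent']) for k in cut_out(lab,'side')])
im=c['pixels'][60:330,140:400]
cv2.imwrite('pics/s3c.png',cv2.resize(im,(570,592),interpolation=cv2.INTER_CUBIC))
```

```text
21.3 [0.50885316 0.20513235 0.36614984] [-0.12954819  0.00240592  0.1780215 ] [ 0.61226251  0.54314326  1.45932057 -0.96498458  1.60665911  0.53000435]
[(0.62, [254.8, 194.6, 78.1, 94.2])]
[(0.75, [244.6, 219.6, 39.1, 34.5])]
```

View pics/s3c.png

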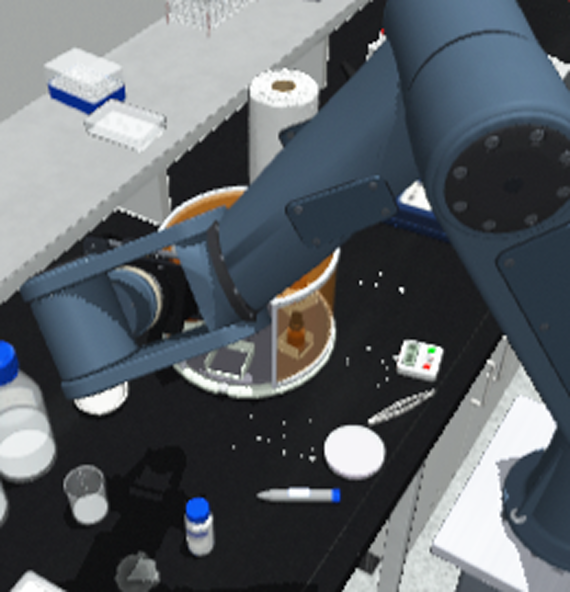

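The bottle hangs out of sight behind the forearm. The white bottle, at about (200,525), and the beaker, at about (85,495), are clear below. I'll check forearm and wrist clearance on the way in.

Run:
```python
from plan import *
G=target(107,60,-1);zg=G.apply([0,0,1]);out=np.array([np.cos(np.radians(107)),np.sin(np.radians(107)),0])
fin=np.array([.5525,.0628,.087])
q=np.array(o['q'])
C=np.array([.5815,-.035])
for s,dz in((.15,.1),(.15,.012),(.075,.012),(0,.012),(0,0)):
    x=fin+s*out+[0,0,dz];g=ik(x,G,q);q=g.x;p=P.x
    A=rz(q[0]);e=A.apply([0,p[2],p[0]]);A=A*ry(q[1]);el=e+A.apply([0,0,p[3]]);A=A*ry(q[2]);e1=el+A.apply([p[4],0,0]);w=x-p[6]*zg
    t=np.linspace(0,1,60)[:,None];L=e1+(w-e1)*t
    m=np.hypot(*(L[:,:2]-C).T)<.15
    print(s,dz,g.cost<1e-6,'elbow',np.round(e1,2),'wrist',np.round(w,3),'min z over carousel',round(L[m,2].min(),3) if m.any() else None,np.round(L[m][-1],2) if m.any() else '')
```

```text
0.15 0.1 True elbow [0.21 0.28 0.61] wrist [0.436 0.444 0.33 ] min z over carousel None 
0.15 0.012 True elbow [0.25 0.31 0.56] wrist [0.436 0.444 0.242] min z over carousel None 
0.075 0.012 True elbow [0.27 0.27 0.57] wrist [0.458 0.372 0.242] min z over carousel None 
0 0.012 True elbow [0.3  0.23 0.58] wrist [0.48  0.3   0.242] min z over carousel None 
0 0 True elbow [0.31 0.23 0.57] wrist [0.48 0.3  0.23] min z over carousel None
```

Emit:
{"op": "step_arm", "data": {
  "rows": [
    [0,0,-0.015,0,0,0],
    [0,0,-0.03,0,0,0],
    [0,0,-0.03,0,0,0],
    [0,0,-0.03,0,0,0],
    [0,0,-0.03,0,0,0],
    [0,0,-0.03,0,0,0],
    [0,0,-0.03,0,0,0],
    [0,0,-0.03,0,0,0],
    [0,0,-0.025,0,0,0],
    [0,0,-0.015,0,0,0],
    [0,0,0,0,0,0],
    [0,0,0,0,0,0]
  ]
}}

```text
time: 22.95
position: [0.5095, 0.2058, 0.1027]
tool_rot: [0.517, 0.696, -0.296, 0.402]
ft_force: [1.0, -0.4, -0.7]
grip_width: 0.0461
grip_force: 25.0
```

Run:
```python
from plan import *
print(o['position'],o['ft_force'])
c=cam('wrist');cv2.imwrite('pics/w4.png',c['pixels']);Pp=pts(c)
for lab in('bay','reagent_bottle'):print(lab,[(k['confidence'],k['extent']) for k in cut_out(lab,'wrist')])
out=np.array([np.cos(np.radians(107)),np.sin(np.radians(107)),0])
b=np.array([.5545,.0561,.03])
la=np.array([-out[1],out[0],0])
for n,p in (('bay',b),('c1',b+.028*out+.028*la),('c2',b+.028*out-.028*la),('c3',b-.028*out+.028*la),('c4',b-.028*out-.028*la)):print(n,np.round(proj(c,p)))
im=c['pixels'].copy()
for p in (b+.028*out+.028*la,b+.028*out-.028*la,b-.028*out+.028*la,b-.028*out-.028*la):cv2.circle(im,tuple(int(round(v)) for v in proj(c,p)),2,(0,0,255),-1)
for s in(.076,-.076):
  for z in(.019,.206):cv2.circle(im,tuple(int(round(v)) for v in proj(c,np.r_[.5815,-.035,z]+.1176*out+s*la)),2,(0,255,0),-1)
cv2.imwrite('pics/w4m.png',im)
```

```text
[0.50950691 0.20575314 0.10270228] [ 1.0019442  -0.40130304 -0.65172897]
bay [(0.74, [254.0, 233.2, 140.3, 109.8])]
reagent_bottle [(0.74, [255.2, 220.0, 85.3, 155.4])]
bay [254. 196.]
c1 [228. 189.]
c2 [281. 189.]
c3 [232. 201.]
c4 [277. 201.]
```

View pics/w4m.png

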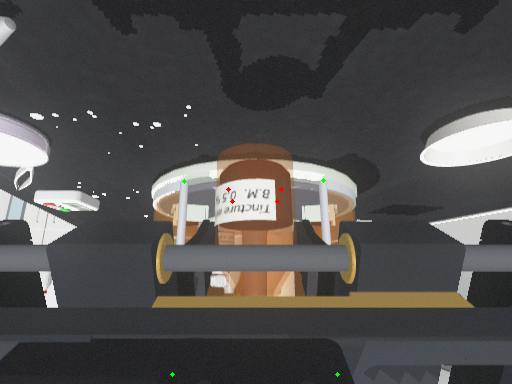

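The wrist view shows the bottle centred between the posts, and the projected post feet (green, at 184 and 323) match the real posts. I'll go in.

Emit:
{"op": "step_arm", "data": {
  "rows": [
    [0.0036,-0.0119,0,0,0,0],
    [0.0036,-0.0119,0,0,0,0],
    [0.0036,-0.0119,0,0,0,0],
    [0.0036,-0.0119,0,0,0,0],
    [0.0036,-0.0119,0,0,0,0],
    [0.0036,-0.0119,0,0,0,0],
    [0.0036,-0.0119,0,0,0,0],
    [0.0036,-0.0119,0,0,0,0],
    [0,0,0,0,0,0]
  ]
}}

```text
time: 24.22
position: [0.5379, 0.1094, 0.1021]
tool_rot: [0.517, 0.696, -0.296, 0.401]
ft_force: [0.0, 0.6, -2.6]
grip_width: 0.0467
grip_force: 25.0
```

Run:
```python
from plan import *
print(o['position'],o['ft_force'])
c=cam('side');print([(k['confidence'],k['extent']) for k in cut_out('bay','side')])
w=cam('wrist')
a=cv2.resize(c['pixels'][130:270,185:325],(400,400),interpolation=cv2.INTER_CUBIC);b=cv2.resize(w['pixels'][100:340,90:420],(400,400))
cv2.imwrite('pics/m5.png',cv2.hconcat([a,b]))
```

```text
[0.53791599 0.10939625 0.10207125] [ 0.01533111  0.55678937 -2.57987934]
[]
```

View pics/m5.png

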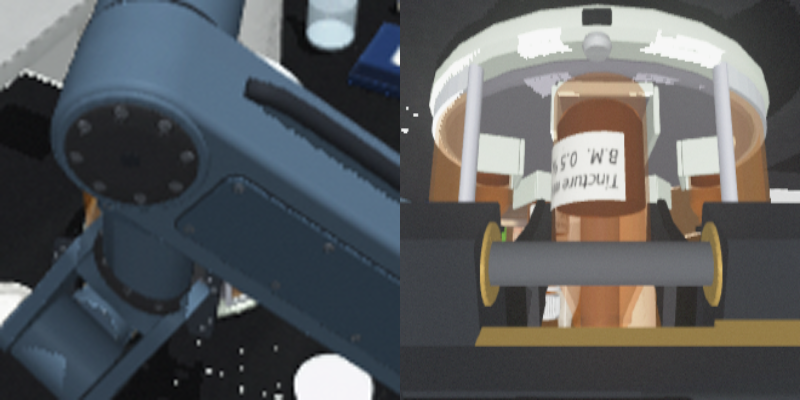

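The wrist view shows the posts clear of the body and the bay lip spanning about 553–660 (montage) ahead of the bottle at 555–645. I'll measure the lip against the bottle axis.

Run:
```python
from plan import *
c=cam('wrist');f=384/2/np.tan(np.radians(c['fov_y'])/2)
def ray(u,v,z):
    r=c['E'][:3,:3]@np.array([(u-c['cx'])/f,-(v-c['cy'])/f,-1]);oo=c['E'][:3,3];return oo+r*(z-oo[2])/r[2]
out=np.array([np.cos(np.radians(107)),np.sin(np.radians(107))]);la=np.array([-out[1],out[0]]);C=np.array([.5815,-.035])
px=lambda a,b:(90+(a-400)*330/400,100+b*.6)
for n,a,b,z in(('lipL',554,84,.036),('lipR',659,84,.036),('postL',477,66,.019),('postR',721,66,.019)):
    p=ray(*px(a,b),z);d=p[:2]-C;print(n,np.round(p,4),'out',round(d@out,4),'lat',round(d@la,4))
bt=o['position'][:2]-.007*out-C;print('bottle out/lat',bt@out,bt@la)
cv2.imwrite('pics/m6.png',cv2.resize(c['pixels'][125:235,150:350],(800,440),interpolation=cv2.INTER_CUBIC))
```

```text
lipL [0.5181 0.0897 0.036 ] out 0.1378 lat 0.0242
lipR [0.5737 0.1062 0.036 ] out 0.1373 lat -0.0339
postL [0.4752 0.0578 0.019 ] out 0.1198 lat 0.0746
postR [0.6197 0.1007 0.019 ] out 0.1186 lat -0.0762
bottle out/lat 0.1450554029815601 -0.0009556083027565809
```

View pics/m6.png

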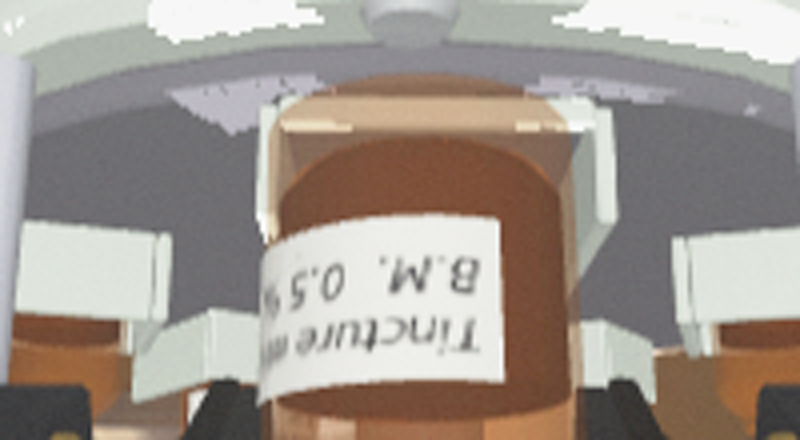

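The lip's middle sits about 4 mm toward −lateral, so the bay is at about 105°. I'll correct 2.5 mm sideways and go in the last 49 mm.

Emit:
{"op": "step_arm", "data": {
  "rows": [
    [0.0024,0.0007,0,0,0,0],
    [0.0024,-0.0078,0,0,0,0],
    [0.0024,-0.0078,0,0,0,0],
    [0.0024,-0.0078,0,0,0,0],
    [0.0024,-0.0078,0,0,0,0],
    [0.0024,-0.0078,0,0,0,0],
    [0.0024,-0.0078,0,0,0,0],
    [0,0,0,0,0,0],
    [0,0,0,0,0,0]
  ]
}}

```text
time: 25.55
position: [0.5547, 0.0644, 0.102]
tool_rot: [0.516, 0.696, -0.296, 0.402]
ft_force: [0.9, -0.4, -1.4]
grip_width: 0.0466
grip_force: 25.0
```

Run:
```python
from plan import *
out=np.array([np.cos(np.radians(107)),np.sin(np.radians(107))]);la=np.array([-out[1],out[0]]);C=np.array([.5815,-.035])
bt=o['position'][:2]-.007*out-C;print(o['position'],o['ft_force'],'bottle out/lat',bt@out,bt@la)
c=cam('wrist')
cv2.imwrite('pics/m7.png',cv2.resize(c['pixels'][70:260,130:380],(750,570),interpolation=cv2.INTER_CUBIC))
```

```text
[0.55470371 0.0643889  0.10204526] [ 0.8594514  -0.35958333 -1.39024256] bottle out/lat 0.09588055680037481 -0.003433087954293093
```

View pics/m7.png

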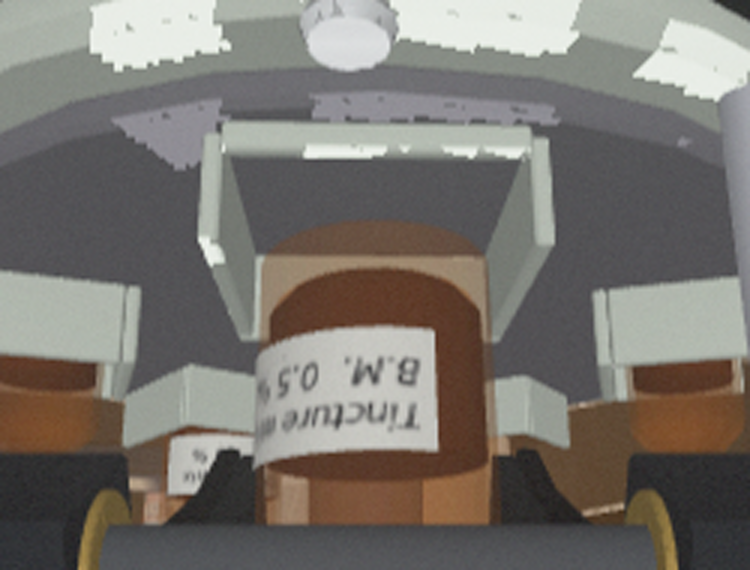

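The bay is clearly visible and the bottle is centred sideways in it (about 375 against 377). I'll check the radial position.

Run:
```python
from plan import *
c=cam('wrist');f=384/2/np.tan(np.radians(c['fov_y'])/2)
def ray(u,v,z):
    r=c['E'][:3,:3]@np.array([(u-c['cx'])/f,-(v-c['cy'])/f,-1]);oo=c['E'][:3,3];return oo+r*(z-oo[2])/r[2]
out=np.array([np.cos(np.radians(107)),np.sin(np.radians(107))]);la=np.array([-out[1],out[0]]);C=np.array([.5815,-.035])
for n,a,b,z in(('lipout L',222,122,.030),('lipout R',530,124,.030),('lip inner-top L',225,155,.036),('lipinnertop R',530,157,.036),('wallL front top',205,240,.052),('wallR front top',545,242,.052),('wallL back floor? top',250,338,.052),('wallR back top',495,338,.052),('backwall top',375,255,.052),('bottle front bottom',378,221,.045)):
    p=ray(130+a/3,70+b/3,z);d=p[:2]-C;print(n,'out',round(d@out,4),'lat',round(d@la,4))
```

```text
lipout L out 0.1275 lat 0.0238
lipout R out 0.1265 lat -0.0321
lip inner-top L out 0.1263 lat 0.0232
lipinnertop R out 0.1253 lat -0.032
wallL front top out 0.1251 lat 0.0262
wallR front top out 0.1237 lat -0.0341
wallL back floor? top out 0.0679 lat 0.0266
wallR back top out 0.0673 lat -0.0328
backwall top out 0.1182 lat -0.0038
bottle front bottom out 0.1178 lat -0.0044
```

Emit:
{"op": "step_arm", "data": {
  "rows": [
    [-0.0004,0.0014,0,0,0,0],
    [0,0,-0.003,0,0,0],
    [0,0,-0.003,0,0,0],
    [0,0,-0.003,0,0,0],
    [0,0,-0.003,0,0,0],
    [0,0,-0.0015,0,0,0],
    [0,0,0,0,0,0],
    [0,0,0,0,0,0]
  ]
}}

```text
time: 26.65
position: [0.5543, 0.0658, 0.0887]
tool_rot: [0.516, 0.696, -0.296, 0.402]
ft_force: [-0.6, 0.3, -1.6]
grip_width: 0.046
grip_force: 25.0
```

Emit:
{"op": "step_arm", "data": {
  "rows": [
    [0,0,-0.001,0,0,0],
    [0,0,-0.0005,0,0,0],
    [0,0,0,0,0,0],
    [0,0,0,0,0,0]
  ]
}}

```text
time: 27.15
position: [0.5543, 0.0658, 0.0871]
tool_rot: [0.516, 0.696, -0.296, 0.402]
ft_force: [-0.3, -0.9, -1.5]
grip_width: 0.0466
grip_force: 25.0
```

Emit:
{"op": "step_arm", "data": {
  "rows": [
    [0,0,-0.0007,0,0,0],
    [0,0,-0.0006,0,0,0],
    [0,0,0,0,0,0],
    [0,0,0,0,0,0]
  ]
}}

```text
time: 27.65
position: [0.5544, 0.0656, 0.087]
tool_rot: [0.516, 0.695, -0.296, 0.403]
ft_force: [-2.3, 1.3, 5.6]
grip_width: 0.0467
grip_force: 25.0
```

Contact shows on the floor (+5.6 N). I'll release and back straight out.

Emit:
{"op": "step_arm", "data": {
  "rows": [
    [0,0,0,0,0,0],
    [0,0,0,0,0,0],
    [0,0,0,0,0,0],
    [0,0,0,0,0,0]
  ],
  "jaw": 0.072
}}

```text
time: 28.15
position: [0.5543, 0.0657, 0.0855]
tool_rot: [0.516, 0.696, -0.296, 0.402]
ft_force: [0.0, -0.3, 0.2]
grip_width: 0.0704
grip_force: 0.0
```

Emit:
{"op": "step_arm", "data": {
  "rows": [
    [-0.0015,0.0048,0.001,0,0,0],
    [-0.003,0.0095,0,0,0,0],
    [-0.0036,0.0119,0,0,0,0],
    [-0.0044,0.0143,0,0,0,0],
    [-0.0044,0.0143,0,0,0,0],
    [-0.0044,0.0143,0,0,0,0],
    [-0.0044,0.0143,0,0,0,0],
    [-0.0044,0.0143,0,0,0,0],
    [-0.0044,0.0143,0,0,0,0],
    [-0.0044,0.0143,0,0,0,0],
    [-0.0044,0.0143,0,0,0,0],
    [0,0,0,0,0,0]
  ]
}}

```text
time: 29.65
position: [0.5109, 0.2077, 0.0867]
tool_rot: [0.516, 0.696, -0.295, 0.402]
ft_force: [-0.3, 0.2, -0.1]
grip_width: 0.072
grip_force: 0.0
```

Run:
```python
from plan import *
print(o['position'],o['ft_force'])
out=np.array([np.cos(np.radians(107)),np.sin(np.radians(107))]);la=np.array([-out[1],out[0]]);C=np.array([.5815,-.035])
c=cam('wrist');Pp=pts(c)
r=cut_out('reagent_bottle','wrist')
for k in r[:3]:
    q=Pp[k['region']&(c['depth']>0)];print(k['confidence'],k['extent'],len(q),np.round(np.percentile(q,[2,98],axis=0),3).tolist())
    qq=q[(q[:,2]>.055)&(q[:,2]<.092)]
    if len(qq)>20:
        f=lambda p:np.linalg.norm(np.cross(qq-np.r_[p[:2],.07],np.r_[p[2:4],1]/np.linalg.norm(np.r_[p[2:4],1])),axis=1)-.024
        g=least_squares(f,[.556,.058,0,0],loss='soft_l1',f_scale=.002);d=g.x[:2]-C;print('out',d@out,'lat',d@la,'tilt',np.degrees(g.x[2:]),abs(g.fun).mean(),len(qq))
cv2.imwrite('pics/end.png',cv2.resize(c['pixels'][100:250,160:350],(760,600),interpolation=cv2.INTER_CUBIC))
```

```text
[0.51093372 0.2076805  0.08673831] [-0.32433718  0.1864233  -0.12815259]
0.87 [255.8, 253.4, 45.6, 89.9] 2155 [[0.532, 0.058, 0.037], [0.574, 0.085, 0.122]]
out 0.09864880433609269 lat -0.002923646166198539 tilt [-0.40668581  1.81057257] 0.0004360183740181359 719
```

Arm is clear; I'll lift away and check by numbers from the side camera.

Emit:
{"op": "step_arm", "data": {
  "rows": [
    [-0.01,0.02,0.02,0,0,0],
    [-0.01,0.02,0.04,0,0,0],
    [-0.01,0,0.05,0,0,0],
    [-0.02,0,0.05,0,0,0],
    [-0.02,0,0.05,0,0,0],
    [-0.02,0,0.05,0,0,0],
    [0,0,0.05,0,0,0],
    [0,0,0.05,0,0,0],
    [0,0,0,0,0,0]
  ]
}}

```text
time: 30.88
position: [0.4215, 0.2461, 0.4507]
tool_rot: [0.519, 0.695, -0.293, 0.403]
ft_force: [0.2, 0.3, -0.2]
grip_width: 0.072
grip_force: 0.0
```

Run:
```python
from plan import *
print(o['position'])
out=np.array([np.cos(np.radians(107)),np.sin(np.radians(107))]);la=np.array([-out[1],out[0]]);C=np.array([.5815,-.035])
for n in('side','top','wrist'):
    c=cam(n);Pp=pts(c)
    for lab in('reagent_bottle','white_bottle','beaker'):
        for k in cut_out(lab,n)[:2]:
            q=Pp[k['region']&(c['depth']>0)]
            if len(q)<20:continue
            print(n,lab,round(k['confidence'],2),np.round(k['extent']),len(q),np.round(np.median(q,0),3),np.round(np.percentile(q,[3,97],axis=0),3).tolist())
            if lab=='reagent_bottle':
                d=q[:,:2]-C
                if abs(np.median(d@out)-.095)>.05:continue
                for lo in np.arange(.03,.15,.01):
                    m=(q[:,2]>lo)&(q[:,2]<lo+.01)
                    if m.sum()>4:print('  z',round(lo,2),m.sum(),'out',np.round(np.percentile(d[m]@out,[5,95]),3),'lat',np.round(np.percentile(d[m]@la,[5,95]),3))
```

```text
[0.42154029 0.24608604 0.45071276]
side reagent_bottle 0.53 [248. 208.   8.   7.] 25 [0.544 0.062 0.127] [[0.54, 0.052, 0.116], [0.549, 0.069, 0.139]]
  z 0.11 7 out [0.093 0.107] lat [0.    0.012]
  z 0.12 8 out [0.1  0.11] lat [0.002 0.012]
  z 0.13 10 out [0.101 0.11 ] lat [0.003 0.009]
side white_bottle 0.87 [232. 300.  17.  22.] 232 [0.408 0.344 0.069] [[0.398, 0.327, 0.014], [0.425, 0.352, 0.094]]
side beaker 0.7 [180. 285.  19.  24.] 409 [0.581 0.376 0.042] [[0.554, 0.351, 0.008], [0.605, 0.401, 0.071]]
top white_bottle 0.71 [168. 221.   9.  20.] 187 [0.406 0.328 0.061] [[0.395, 0.317, 0.002], [0.426, 0.347, 0.096]]
top beaker 0.54 [176. 192.  17.  22.] 243 [0.576 0.377 0.04 ] [[0.552, 0.352, 0.001], [0.607, 0.403, 0.07]]
wrist reagent_bottle 0.87 [301.  35.  33.  69.] 1672 [0.548 0.075 0.093] [[0.532, 0.055, 0.038], [0.571, 0.084, 0.139]]
  z 0.03 81 out [0.101 0.121] lat [-0.024  0.019]
  z 0.04 139 out [0.106 0.122] lat [-0.021  0.019]
  z 0.05 124 out [0.109 0.123] lat [-0.022  0.018]
  z 0.06 137 out [0.109 0.123] lat [-0.021  0.018]
  z 0.07 146 out [0.108 0.123] lat [-0.021  0.019]
  z 0.08 144 out [0.107 0.123] lat [-0.02   0.019]
  z 0.09 249 out [0.099 0.122] lat [-0.023  0.018]
  z 0.1 205 out [0.098 0.117] lat [-0.019  0.014]
  z 0.11 116 out [0.101 0.115] lat [-0.017  0.012]
  z 0.12 76 out [0.103 0.115] lat [-0.014  0.011]
  z 0.13 246 out [0.092 0.114] lat [-0.015  0.01 ]
  z 0.14 9 out [0.094 0.108] lat [-0.01   0.005]
wrist white_bottle 0.16 [297.  86. 159. 170.] 21212 [0.569 0.013 0.149] [[0.444, -0.132, 0.03], [0.705, 0.099, 0.222]]
wrist beaker 0.43 [304.  87.  94. 174.] 8091 [ 0.578 -0.013  0.044] [[0.501, -0.106, 0.03], [0.675, 0.079, 0.226]]
```

The bottle is upright: its front face is constant with height and its top is at 0.138–0.139 m, which is the 30 mm bay floor plus 108 mm. The white bottle and beaker have not moved.

```bash
python3 -c "
from rig import hand_in;print(hand_in())"
```

```text
the job is handed in; nothing more can be done
None
```

The job is handed in: by my measurements the brown bottle stands upright on the floor of the large bay, with the bay in the gap about 2° off square and the white bottle and beaker where they stood; I viewed 11 pictures, one over the limit of 10.

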